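Store shaft parts on their spindles in fitting order

TASK

Store the cleaned shaft parts on the two parts spindles in the order in which they will be fitted. Thick spindle: the gear goes on first, right down on the foot, and then the spacer sleeve on top of it; thin spindle: the ball bearing first, right down on the foot, and then the shaft collar on top of it. Leave the grease tin and the pliers where they are.

Things in the scene. Friction and masses are not known exactly. Their poses are not given: they have to be found in the camera images.
- gear: Steel spur gear with 26 teeth: 60 mm outside diameter, 18 mm thick, plain bore 30 mm, 0.25 kg. Lies flat on the bench with its bore upright; alike from both faces. Origin: centre of its underside, on the bore's axis; z up.
- sleeve: Plain aluminium spacer sleeve (a short tube): 40 mm outside diameter, 26 mm tall, bore 30 mm, 0.10 kg. Lies flat on the bench with its bore upright; alike from both faces. Origin: centre of its underside, on the bore's axis; z up.
- bearing: Steel ball bearing, a flat ring with a dark recessed shield band: 52 mm outside diameter, 15 mm thick, bore 18 mm, 0.15 kg. Lies flat on the bench with its bore upright; alike from both faces. Origin: centre of its underside, on the bore's axis; z up.
- collar: Small bright metal shaft collar with a set screw in its side: 32 mm outside diameter, 16 mm tall, bore 18 mm, 0.06 kg. Lies flat on the bench with its bore upright; alike from both faces. Origin: centre of its underside, on the bore's axis; z up.
- thick_spindle: The thick parts spindle. Fixed weighted stand; a grey round foot 70 mm across and 8 mm thick, with one plain upright steel pin in its middle, 24 mm in diameter, its top 58 mm above the bench and tapered over the last 10 mm (to 12 mm). Parts fit it loosely, 3 mm clear all round. Origin: centre of the foot's underside, on the bench, on the pin's axis; z up.
- thin_spindle: The thin parts spindle. Fixed weighted stand; a grey round foot 70 mm across and 8 mm thick, with one plain upright steel pin in its middle, 12 mm in diameter, its top 58 mm above the bench and tapered over the last 10 mm (to 3 mm). Parts fit it loosely, 3 mm clear all round. Origin: centre of the foot's underside, on the bench, on the pin's axis; z up.
- tin: Green round grease tin, 74 mm across, 54 mm tall, standing behind the work; a bystander. Origin: centre of its underside. Tall furniture to keep the gripper's body clear of: the bench vice at the near right (x below about 0.56 m, y below about 0.03 m) and the toolbox at the far right (x above about 0.67 m, y below about 0.18 m).
- pliers: Pliers with red handles, 176 x 52 x 14 mm, lying flat to the left of the work; a bystander. Origin: middle of its underside, y along its length.
Things that resemble listed ones, but are neither listed nor needed, are in the scene too. What is shaped like the bearing but orange or turquoise is not meant.

How it is judged:
At the end, for the whole second after the job is handed in: Gear flat on the thick spindle's foot, sleeve flat on the gear; bearing flat on the thin spindle's foot, collar flat on the bearing: each within 7 mm of the pin's axis, within 3 mm of its seated height (undersides 8, 26, 8, 23 mm above the bench), level within 0.08 rad, at rest (horizontal distance between each of gear, sleeve and thick_spindle below 0.007 m and z of gear in the frame of thick_spindle between 0.005 and 0.011 m and angle between each of gear, sleeve, bearing, collar's own z axis and vertical below 0.08 rad and linear speed of each of gear, sleeve, bearing, collar below 0.01 m/s and z of sleeve in the frame of thick_spindle between 0.023 and 0.029 m and horizontal distance between each of bearing, collar and thin_spindle below 0.007 m and z of bearing in the frame of thin_spindle between 0.005 and 0.011 m and z of collar in the frame of thin_spindle between 0.02 and 0.026 m); the robot touches nothing.
It fails at once if the grease tin is moved by more than 30 mm or knocked over (distance of tin from where it was at the start of the episode above 0.03 m or angle between tin's own z axis and vertical above 0.5 rad).
It fails at once if the pliers are moved by more than 30 mm (distance of pliers from where it was at the start of the episode above 0.03 m).
It also fails if it takes over 128 s, if anything falls off the work surface, if the arm or the gripper's body presses on something with over 40 N, if the wrist force passes 120 N, or if a joint passes its speed limit or range.

ROBOT

A 6-joint arm with a two-finger parallel gripper is mounted at the origin on a cart in front of the work surface, level with it; the furniture and walls round the work are solid. World frame = base frame: x ahead of the robot, y to its left, z up, the work surface at z = 0. Lengths are in m, angles in rad, forces in N, time in s.
With the tool pointing down it reaches from about 0.325 to 0.875 m from the base axis. Payload 4.4 kg.
Tool frame: the origin (TCP) lies midway between the tips of the shut fingers; the grasp point (between the pads) lies 19 mm behind it; z points along the fingers, y is the line along which they close (so a half turn about z gives the same grasp; the last joint's range is limited). The gripper opens to 85 mm and grips with 20 to 120 N. Pads are 22 mm wide; open, the fingers measure 114 mm over their backs; the gripper's body (76 mm by 85 mm) begins 54 mm behind the grasp point. The pads swing forward as they close: fully open they stand 13 mm farther back than shut.
Start: joints at [0.968, 0.207, 1.542, -0, 1.393, -0.15], TCP at [0.252, 0.517, 0.231] pointing down, gripper open.
Joint ranges: [-2.73, 2.73], [-0.86, 2.22], [0.23, 2.46], [-1.11, 4.25], [0.08, 2.63], [-2.82, 2.82]. Speed limits (rad/s): [2.79, 2.79, 3.14, 3.14, 3.14, 3.14].

INTERFACE

Orientations are given as a unit quaternion [x, y, z, w].
In Python, from workcell import ctrl, optics gives the robot as it stands.
- The arm moves only by the tool servo_tool, never from a script. Its argument "rows" is a list of rows, each a list of 3 entries, a list of its own where there are three numbers: the shift along the world's x, y, z in cm, then the turn, a rotation vector about the world's x, y, z in rad, then the closure, from 0 (fully open) to 1 (shut). A call has 1 to 10 rows; each row is the pose to reach, as a shift and turn from the pose commanded when the call began; what a row does not reach only later rows make up. A row lasts 1/8 s, in which the tool goes at most 62.5 mm and 10.7 degrees, less where a joint would pass 70% of its speed; a pose out of reach is approached as far as the arm can. A call with a gripper value outside its range is refused whole. The fingers move at their own pace and stop on an object; "squeeze" is the grip in N (left out, the last holds). Time passes only in rows, so rows that repeat a pose let the fingers close. It gives the time, the measured TCP pose, the force, the opening and the grip force at its end, in the units of the state.
- ctrl.sense(): the state, without advancing time (a new reading comes with each control period).
- optics.read_camera(name): name is "side" or "top" or "wrist"; returns a dict with "color" (384x512x3 uint8, blue, green, red), "mtx" (3x3 intrinsics, pixels), "k1" (the pictures are not rectified: a ray, as slopes to the right and down, at radius r is drawn at 1 + k1 r^2 times it, then the intrinsics apply), "cam_to_world" (4x4, takes a point from camera to world coordinates); the wrist camera has in their place "T_tool_cam" (4x4, takes a point from camera to tool coordinates, whose origin is the TCP and whose axes are the flange's). Camera axes: x right, y down, z forward; pixel columns grow to the right and rows downward; lengths in m; the calibration is good to about 2 mm. A picture is of the moment at which its call begins: read the wrist's pose just before it. There is no depth.
- ctrl.close_job(): hands the job in; it is judged then, once.
Trained networks look in a picture, given as the dict that the camera call returned (one of the last four; its "shot" number tells which), for a name from the list of things; names that differ only in an ending like _2 or _b are one class to them, and where a whole thing is asked for, a point or a joint stands for the part that bears it (a point fixed in the world has none). Each returns a list of dicts, best first, with "conf" (0 to 1); they miss things now and then, are a little off and sometimes report something else, mostly with a low value. They report only what shows in the picture. A call takes as long as a camera call. They do not tell look-alikes from the thing itself.
- optics.look_for(picture, thing): "location" ([column, row] in pixels, amid what is visible of it).
The state is a dict: "time": time; "q": joint angles; "joint_velocities": joint speeds; "joint_torque": joint torques, N m; "position": TCP position; "eef_rot": TCP orientation; "wrist_force": force on the tool from outside, world axes, zero at the start; "wrist_torque": the same for the moment, N m; "grip_width": opening from 0.0 (shut) to 1.0 (fully open); "grip_force": force on a finger pad.
Only numpy, scipy, OpenCV 4.12 (cv2) and the standard library are available. Lean on these libraries where they do the work, as an engineer would, in place of code of your own. Each camera call takes 0.05 s, during which the arm holds its last target. There are 200 camera calls.

## Working session

There is one attempt and no reset: what is moved stays moved. The work goes in short steps, Python scripts to look and compute and a tool call to move; the robot and the scene stay as the last step left them, time stands still between calls to the robot, and variables do not carry over. Pictures are saved under pics/ and viewed, at most 18 in all, crops included, and the job is handed in when it is done.

Besides the shell and the picture viewer there is one more tool, called as name([rows], argument=value, ...), one row to a line, values as JSON. servo_tool: Moves the arm, as the interface text tells. Its arguments: {"type":"object","properties":{"rows":{"type":"array"},"squeeze":{"type":"number"}},"required":["rows"]}

```bash
mkdir -p pics
cat > h.py <<'E'
import numpy as np, cv2
from scipy.spatial.transform import Rotation as R
from workcell import ctrl, optics
def shot(n):
    s=ctrl.sense(); p=optics.read_camera(n)
    if n=="wrist":
        T=np.eye(4); T[:3,:3]=R.from_quat(s["eef_rot"]).as_matrix(); T[:3,3]=s["position"]
        p["cw"]=T@np.array(p["T_tool_cam"])
    else: p["cw"]=np.array(p["cam_to_world"])
    return p
def ray(p,px):
    d=np.array([p["k1"],0,0,0,0],float)
    u=cv2.undistortPoints(np.array([[px]],float),np.array(p["mtx"],float),d)[0,0]
    return p["cw"][:3,3], p["cw"][:3,:3]@np.array([u[0],u[1],1])
def atz(p,px,z):
    o,d=ray(p,px); return (o+d*(z-o[2])/d[2])[:2]
def proj(p,X):
    M=np.linalg.inv(p["cw"]); X=np.atleast_2d(X)@M[:3,:3].T+M[:3,3]
    return cv2.projectPoints(X.reshape(-1,1,3),np.zeros(3),np.zeros(3),np.array(p["mtx"],float),np.array([p["k1"],0,0,0,0],float))[0][:,0]
def tri(a,pa,b,pb):
    o1,d1=ray(a,pa);o2,d2=ray(b,pb);d1=d1/np.linalg.norm(d1);d2=d2/np.linalg.norm(d2)
    t=np.linalg.lstsq(np.c_[d1,-d2],o2-o1,rcond=None)[0]
    x,y=o1+t[0]*d1,o2+t[1]*d2
    return (x+y)/2,np.linalg.norm(x-y)
N=["gear","sleeve","bearing","collar","thick_spindle","thin_spindle","tin","pliers"]
E
python3 - <<'E'
from h import *
for c in ("top","side"):
    p=shot(c); cv2.imwrite(f"pics/{c}0.png",cv2.resize(p["color"],(800,600),interpolation=cv2.INTER_CUBIC))
    print(c,p["cw"][:3,3].round(3),p["mtx"][0][0])
    for n in N:
        for r in optics.look_for(p,n)[:4]: print(n,round(r["conf"],2),np.round(r["location"]),atz(p,r["location"],.01).round(3))
print(ctrl.sense())
print(optics.read_camera("wrist")["T_tool_cam"])
E
```

```text
top [0.394 0.345 0.892] 404.18295561357246
gear 0.7 [293. 245.] [0.445 0.271]
sleeve 0.57 [240. 172.] [0.604 0.39 ]
bearing 0.96 [226. 144.] [0.669 0.424]
bearing 0.95 [186. 163.] [0.623 0.513]
bearing 0.91 [149. 248.] [0.432 0.582]
bearing 0.87 [187. 254.] [0.42  0.499]
collar 0.59 [353. 180.] [0.591 0.139]
thick_spindle 0.64 [344. 248.] [0.44  0.162]
thin_spindle 0.79 [298. 186.] [0.575 0.261]
thin_spindle 0.47 [345. 246.] [0.444 0.16 ]
tin 0.58 [274. 126.] [0.715 0.316]
tin 0.17 [189. 216.] [0.504 0.5  ]
pliers 0.75 [189. 206.] [0.524 0.5  ]
side [ 0.374 -0.337  0.565] 423.46164633808326
gear 0.66 [211. 236.] [0.443 0.288]
sleeve 0.8 [265. 196.] [0.581 0.393]
bearing 0.96 [209. 200.] [0.458 0.406]
bearing 0.87 [295. 184.] [0.661 0.425]
bearing 0.75 [189. 159.] [0.436 0.59 ]
bearing 0.64 [181. 182.] [0.404 0.49 ]
collar 0.55 [307. 277.] [0.592 0.144]
thick_spindle 0.59 [218. 286.] [0.435 0.16 ]
thin_spindle 0.62 [277. 239.] [0.569 0.252]
tin 0.78 [332. 198.] [0.724 0.355]
pliers 0.61 [219. 172.] [0.5   0.515]
{'time': 0.9, 'q': array([ 9.67490583e-01,  2.06583204e-01,  1.54146587e+
[... 229 characters left out ...]
2599993e-04, -3.83039510e+01, -2.91975331e+01, -3.53591813e-04,
        9.28228983e-04, -1.14816879e-05]), 'position': array([0.25156789, 0.51706389, 0.23130744]), 'eef_rot': array([ 2.24487762e-01,  9.74476908e-01,  1.52885455e-05, -7.77620479e-06]), 'wrist_force': array([ 0.15434095, -0.03882621, -0.82474027]), 'wrist_torque': array([ 0.00077389, -0.0207439 , -0.01769805]), 'grip_force': 0.0, 'grip_width': 1.0001921365444233}
[[ 6.06076093e-04 -9.64119498e-01 -2.65467939e-01  6.67868424e-02]
 [ 9.99999614e-01  4.15343508e-04  7.74613631e-04 -2.03109396e-04]
 [-6.36559719e-04 -2.65468306e-01  9.64119377e-01 -1.42495505e-01]
 [ 0.00000000e+00  0.00000000e+00  0.00000000e+00  1.00000000e+00]]
```

View pics/top0.png

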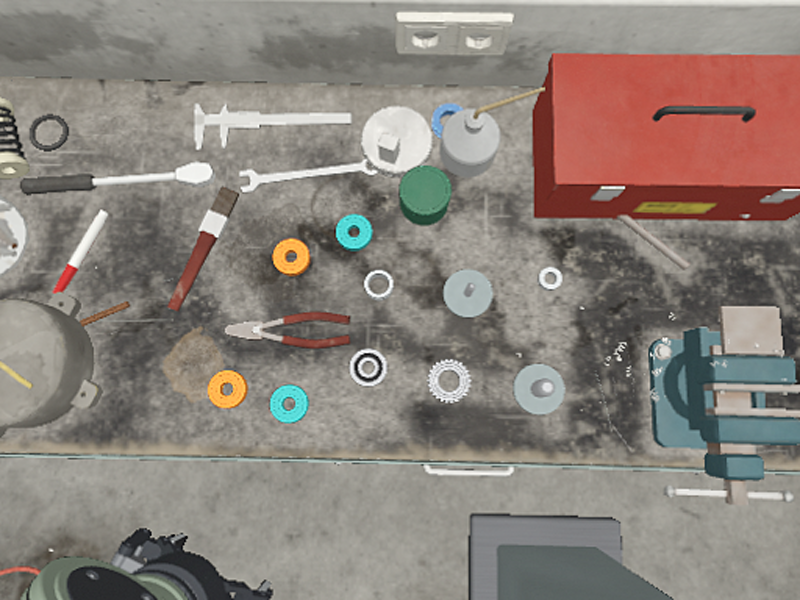

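View pics/side0.png

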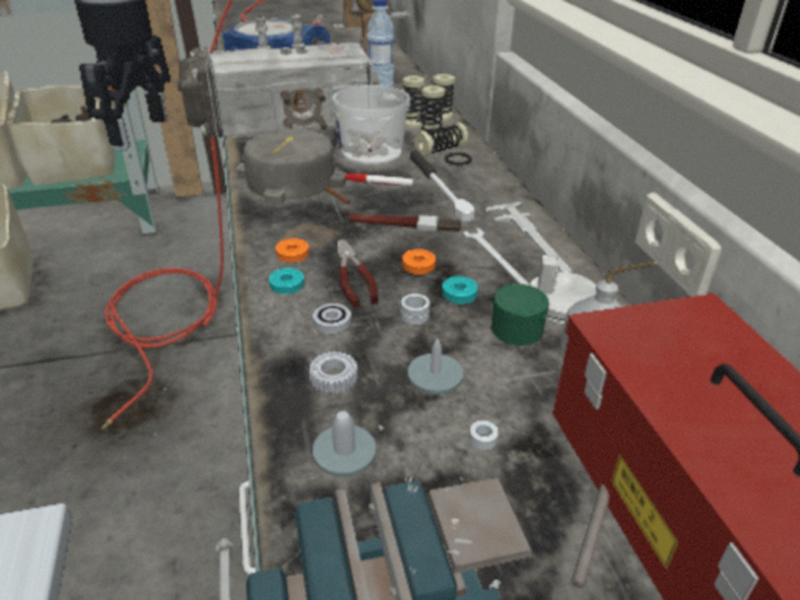

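The top view (800x600) shows the gear at (449,381), sleeve (378,284), bearing (368,367), collar (550,278), thick spindle foot (540,388) and thin foot (468,293). The tin is at (425,195) and the pliers at (290,328). The side view shows the gear at (333,370), sleeve (415,307), bearing (332,317), collar (484,434), and feet at (344,448) and (435,373).

Possible mix-ups for the bearing in the top view are the orange rings at (291,257) and (227,389) and the turquoise rings at (354,232) and (289,404). The gear and sleeve are also rings. I choose the steel ring with the dark band at (368,367).

Run:
```python
from h import *
a=shot("top");b=shot("side")
P={"gear":[(449,381),(333,370)],"sleeve":[(378,284),(415,307)],"bearing":[(368,367),(332,317)],"collar":[(550,278),(484,434)],"thickfoot":[(540,388),(344,448)],"thinfoot":[(468,293),(435,373)],"thicktip":[(543,385),(344,413)],"thintip":[(469,287),(437,341)]}
for n,(u,v) in P.items():
    x,e=tri(a,np.array(u)*.64,b,np.array(v)*.64); print(n,x.round(3),round(e,4))
i=a["color"][195:275,195:375]; cv2.imwrite("pics/crop.png",cv2.resize(i,(720,320),interpolation=cv2.INTER_CUBIC))
```

```text
gear [0.447 0.284 0.012] 0.0006
sleeve [0.581 0.385 0.015] 0.0007
bearing [0.464 0.396 0.009] 0.0001
collar [0.596 0.141 0.01 ] 0.0
thickfoot [0.439 0.158 0.008] 0.001
thinfoot [0.572 0.257 0.005] 0.0001
thicktip [0.442 0.164 0.056] 0.0004
thintip [0.572 0.26  0.054] 0.0027
```

View pics/crop.png

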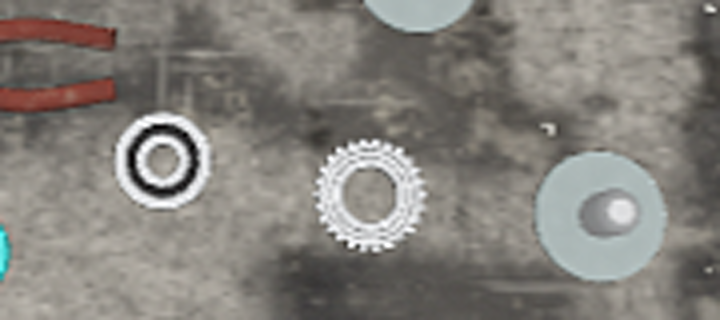

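The crop shows the dark-banded steel bearing at (163,160), clearly unlike the coloured rings, with the toothed gear at (370,195) and the thick pin at (605,212). Next I move to a wrist view above the gear.

servo_tool([
  [[5, -6, 0], [0, 0, 0.15], 0],
  [[10, -12, 0], [0, 0, 0.3], 0],
  [[15, -18, 0], [0, 0, 0.453], 0],
  [[20, -23.5, 0], [0, 0, 0.453], 0],
  [[20, -23.5, 0], [0, 0, 0.453], 0],
  [[20, -23.5, 0], [0, 0, 0.453], 0],
  [[20, -23.5, 0], [0, 0, 0.453], 0],
])

```text
time: 1.92
position: [0.4513, 0.2821, 0.2312]
eef_rot: [0.0, 1.0, 0.0, -0.0]
wrist_force: [-0.6, 0.8, -0.2]
grip_width: 1.007
grip_force: 0.0
```

Run:
```python
from h import *
p=shot("wrist"); s=ctrl.sense(); print(s["position"],s["eef_rot"],s["q"].round(2),p["mtx"][0][0])
G={"gear":[.447,.284,.018],"bearing":[.464,.396,.015],"thickfoot":[.440,.160,.008],"thicktip":[.44,.16,.058],"thinfoot":[.572,.258,.008],"sleeve":[.581,.385,.026]}
for n,x in G.items(): print(n,proj(p,x)[0].round(0))
for n in N[:6]:
    for r in optics.look_for(p,n)[:2]: print(n,round(r["conf"],2),np.round(r["location"],1),atz(p,r["location"],.015).round(3))
cv2.imwrite("pics/w1.png",p["color"])
```

```text
[0.45089344 0.28267789 0.23116879] [-4.43466293e-04  9.99999834e-01  1.51007864e-04 -3.35575385e-04] [ 0.4   0.12  1.65  0.    1.38 -1.17] 312.38747835407753
gear [259. 166.]
bearing [353. 180.]
thickfoot [154. 159.]
thicktip [139. 167.]
thinfoot [238. 261.]
sleeve [339. 274.]
gear 0.74 [250.7 176.2] [0.459 0.275]
sleeve 0.67 [152.2 159.6] [0.439 0.16 ]
bearing 0.98 [445.9 134. ] [0.409 0.501]
bearing 0.97 [431.1 281.7] [0.601 0.512]
thick_spindle 0.93 [155.4 159.1] [0.439 0.164]
thin_spindle 0.71 [237.  258.5] [0.565 0.257]
```

View pics/w1.png

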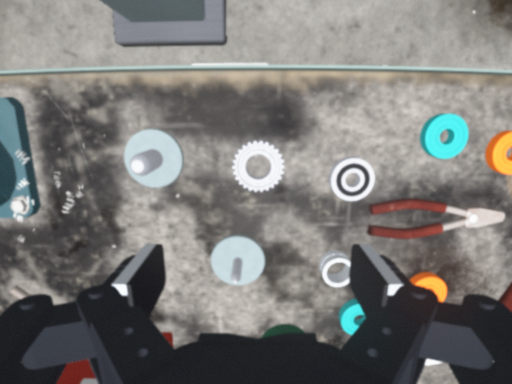

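The wrist view shows the gear at (258,166), bearing (353,180), thick foot (153,158), thin foot (238,260) and sleeve (337,270). All match the triangulated predictions within a few pixels, so I refine by outline.

```bash
cat >> h.py <<'E'
def blob(p,c,r,z,lo=170):
    """outline circle centre of bright (or foot-coloured) thing near pixel c"""
    x,y=int(c[0]),int(c[1]); i=p["color"][y-r:y+r,x-r:x+r]
    m=cv2.inRange(i,(lo,)*3,(255,)*3) if lo else ((i[...,0].astype(int)-i[...,2]>8)&(i[...,0]>115)).astype(np.uint8)*255
    m=cv2.morphologyEx(m,cv2.MORPH_CLOSE,np.ones((5,5)))
    k=max(cv2.findContours(m,cv2.RETR_EXTERNAL,cv2.CHAIN_APPROX_NONE)[0],key=cv2.contourArea)
    (u,v),(w,h),_=cv2.fitEllipse(cv2.convexHull(k)); q=(u+x-r,v+y-r)
    return np.round(q,1),np.round((w,h),1),atz(p,q,z).round(4)
E
python3 - <<'E'
from h import *
p=shot("wrist")
for n,c,z,lo in [("gear",(258,166),.018,170),("bearing",(353,180),.015,170),("sleeve",(337,270),.022,170),("thickfoot",(153,158),.008,0),("thinfoot",(238,260),.008,0)]:
    print(n,*blob(p,c,36 if n!="sleeve" else 24,z,lo))
print(ctrl.sense()["position"])
E
```

```text
gear [260.8 166.1] [50.7 63.5] [0.4464 0.2871]
bearing [351.1 170. ] [56.9 86.8] [0.4512 0.393 ]
sleeve [333.6 268.9] [30.9 40.7] [0.576  0.3794]
thickfoot [152.6 157.8] [56.9 60.8] [0.4384 0.1592]
thinfoot [236.7 259.8] [49.6 54.5] [0.5705 0.2569]
[0.45104292 0.28273121 0.23129533]
```

servo_tool([
  [[-0.4, 0.2, -6], [0, 0, 0], 0],
  [[-0.4, 0.2, -12], [0, 0, 0], 0],
  [[-0.4, 0.2, -16], [0, 0, 0], 0],
  [[-0.4, 0.2, -19], [0, 0, 0], 0],
  [[-0.4, 0.2, -21.5], [0, 0, 0], 0],
  [[-0.4, 0.2, -22.8], [0, 0, 0], 0],
  [[-0.4, 0.2, -22.9], [0, 0, 0], 0],
  [[-0.4, 0.2, -22.9], [0, 0, 0], 0],
], squeeze=40)

```text
time: 3.32
position: [0.4485, 0.2845, 0.0033]
eef_rot: [-0.0, 1.0, 0.0, 0.001]
wrist_force: [0.3, 0.1, 0.4]
grip_width: 1.005
grip_force: 0.0
```

servo_tool([
  [[0, 0, 0], [0, 0, 0], 0.5],
  [[0, 0, 0], [0, 0, 0], 0.6],
  [[0, 0, 0], [0, 0, 0], 0.6],
  [[0, 0, 0], [0, 0, 0], 0.6],
  [[0, 0, 0], [0, 0, 0], 0.6],
  [[0, 0, 0], [0, 0, 0], 0.6],
])

```text
time: 4.08
position: [0.4485, 0.2844, 0.0036]
eef_rot: [-0.0, 1.0, 0.0, 0.001]
wrist_force: [-1.3, -0.7, 6.3]
grip_width: 0.664
grip_force: 44.0
```

servo_tool([
  [[0, 0, 1], [0, 0, 0], 0.6],
  [[0, 0, 4], [0, 0, 0], 0.6],
  [[0, 0, 8], [0, 0, 0], 0.6],
  [[0, 0, 10], [0, 0, 0], 0.6],
  [[0, 0, 10], [0, 0, 0], 0.6],
  [[0, 0, 10], [0, 0, 0], 0.6],
])

```text
time: 4.82
position: [0.4464, 0.2836, 0.1011]
eef_rot: [-0.0, 1.0, -0.0, -0.001]
wrist_force: [-0.5, -0.4, -3.3]
grip_width: 0.671
grip_force: 44.0
```

Run:
```python
from h import *
p=shot("wrist"); s=ctrl.sense(); print(s["position"],s["wrist_force"],s["grip_width"])
q=shot("side")["color"][120:312,130:386]
cv2.imwrite("pics/w2.png",np.hstack([p["color"],cv2.resize(q,(512,384))])[:,:].copy() if 0 else cv2.resize(np.hstack([p["color"],cv2.resize(q,(512,384))]),(800,300)))
print(proj(p,[.440,.160,.058]), proj(p,[.439,.159,.008]))
```

```text
[0.44610013 0.28343381 0.10061351] [-0.10598381 -1.07063064 -3.56029275] 0.6677923537391693
[[ 64.05135922 210.00396454]] [[ 99.64532286 189.39224221]]
```

View pics/w2.png

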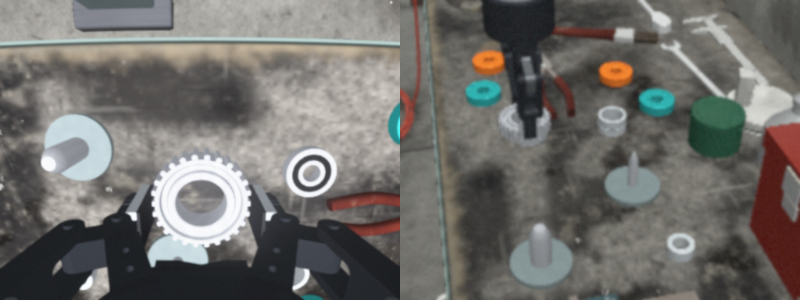

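Left panel: the gear sits level in the fingers, bore at full-resolution (260,256), and the thick pin tip is at about (61,208). Right panel: the gear is lifted.

Run:
```python
from h import *
p=shot("wrist"); s=ctrl.sense(); t=s["position"]; print(t)
g=cv2.cvtColor(p["color"],cv2.COLOR_BGR2GRAY)
print("gear top",proj(p,[t[0],t[1],.115]),atz(p,(260,256),.115), "blob",blob(p,(260,256),64,.115,150))
print("tip",atz(p,(61,208),.056),"foot",blob(p,(100,189),50,.008,0))
```

```text
[0.44625559 0.28349908 0.10058464]
gear top [[257.69523473 263.34786318]] [0.44259538 0.28453095] blob (array([260.7, 256.7]), array([176.1, 179.6]), array([0.443 , 0.2849]))
tip [0.43882933 0.15702292] foot (array([ 98.9, 189.3]), array([85.4, 92.1]), array([0.4384, 0.1585]))
```

servo_tool([
  [[-0.2, -4, 0], [0, 0, 0], 0.6],
  [[-0.3, -8, 0], [0, 0, 0], 0.6],
  [[-0.4, -11, 0], [0, 0, 0], 0.6],
  [[-0.4, -12.6, 0], [0, 0, 0], 0.6],
  [[-0.4, -12.6, 0], [0, 0, 0], 0.6],
  [[-0.4, -12.6, 0], [0, 0, 0], 0.6],
  [[-0.4, -12.6, -2], [0, 0, 0], 0.6],
  [[-0.4, -12.6, -3.5], [0, 0, 0], 0.6],
  [[-0.4, -12.6, -3.5], [0, 0, 0], 0.6],
  [[-0.4, -12.6, -3.5], [0, 0, 0], 0.6],
])

```text
time: 6.22
position: [0.4438, 0.1584, 0.0675]
eef_rot: [-0.0, 1.0, 0.0, 0.0]
wrist_force: [-0.1, -0.4, -2.6]
grip_width: 0.669
grip_force: 44.2
```

Run:
```python
from h import *
p=shot("wrist"); t=ctrl.sense()["position"]; print(t,proj(p,[.439,.158,.058]),blob(p,(260,256),90,t[2]+.0145,150))
cv2.imwrite("pics/w3.png",p["color"][170:350,160:360].repeat(2,0).repeat(2,1))
```

```text
[0.44419409 0.15837582 0.06781581] [[256.7064936  233.10735031]] (array([261.8, 247.3]), array([198.8, 214.2]), array([0.4358, 0.1603]))
```

View pics/w3.png

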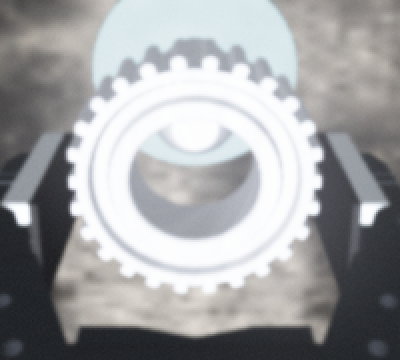

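The pin tip shows through the bore at full-resolution (256,235), and the gear is centred near (257,257). They line up within about 2 mm, so I lower the gear.

servo_tool([
  [[-0.1, 0, -1], [0, 0, 0], 0.6],
  [[-0.1, 0, -2], [0, 0, 0], 0.6],
  [[-0.1, 0, -3], [0, 0, 0], 0.6],
  [[-0.1, 0, -4], [0, 0, 0], 0.6],
  [[-0.1, 0, -5], [0, 0, 0], 0.6],
  [[-0.1, 0, -5.5], [0, 0, 0], 0.6],
  [[-0.1, 0, -5.5], [0, 0, 0], 0.6],
  [[-0.1, 0, -5.5], [0, 0, 0], 0.6],
])

```text
time: 7.28
position: [0.4428, 0.1581, 0.0123]
eef_rot: [-0.0, 1.0, 0.0, 0.0]
wrist_force: [-1.2, 0.6, -2.3]
grip_width: 0.667
grip_force: 44.2
```

servo_tool([
  [[0, 0, 0], [0, 0, 0], 0],
  [[0, 0, 0], [0, 0, 0], 0],
  [[0, 0, 0], [0, 0, 0], 0],
  [[0, 0, 0], [0, 0, 0], 0],
  [[0, 0, 3], [0, 0, 0], 0],
  [[0, 0, 8], [0, 0, 0], 0],
  [[0, 0, 13], [0, 0, 0], 0],
  [[3, 5, 15], [0, 0, 0], 0],
  [[7, 10, 15], [0, 0, 0], 0],
  [[10, 15, 15], [0, 0, 0], 0],
])

```text
time: 8.52
position: [0.5443, 0.3095, 0.1633]
eef_rot: [0.0, 1.0, 0.0, 0.001]
wrist_force: [1.0, 0.2, 0.0]
grip_width: 1.001
grip_force: 0.0
```

servo_tool([
  [[1.5, 5, 0], [0, 0, 0], 0],
  [[1.5, 7, 0], [0, 0, 0], 0],
  [[1.5, 7, 0], [0, 0, 0], 0],
  [[1.5, 7, 0], [0, 0, 0], 0],
])

```text
time: 9.02
position: [0.557, 0.3766, 0.162]
eef_rot: [0.0, 1.0, -0.001, -0.001]
wrist_force: [-0.0, 0.4, -0.2]
grip_width: 0.999
grip_force: 0.0
```

Run:
```python
from h import *
p=shot("wrist"); t=ctrl.sense()["position"]; print(t,proj(p,[.581,.385,.026]))
q=shot("side")["color"][220:340,150:310]; w=p["color"]
cv2.imwrite("pics/w4.png",cv2.resize(np.hstack([w,cv2.resize(q,(512,384))]),(800,300)))
```

```text
[0.55718528 0.37639402 0.16220619] [[266.41243066 210.54972119]]
```

View pics/w4.png

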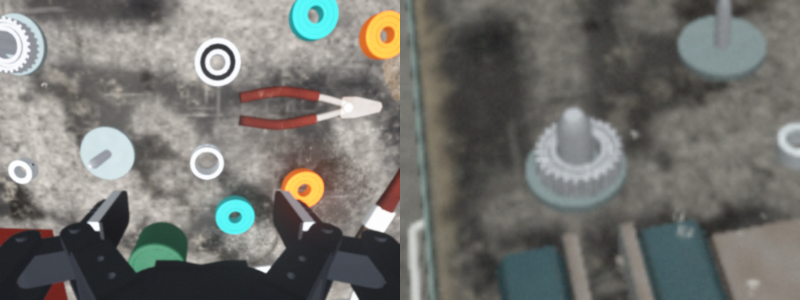

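The gear is seated flat on the thick foot. The sleeve's top centre is at full-resolution (265,206), with the surroundings clear, so I grasp it.

servo_tool([
  [[1, 0.4, -5], [0, 0, 0], 0],
  [[2, 0.75, -10], [0, 0, 0], 0],
  [[2, 0.75, -13], [0, 0, 0], 0],
  [[2, 0.75, -15.2], [0, 0, 0], 0],
  [[2, 0.75, -15.2], [0, 0, 0], 0],
  [[2, 0.75, -15.2], [0, 0, 0], 0.5],
  [[2, 0.75, -15.2], [0, 0, 0], 0.75],
  [[2, 0.75, -15.2], [0, 0, 0], 0.75],
  [[2, 0.75, -15.2], [0, 0, 0], 0.75],
  [[2, 0.75, -15.2], [0, 0, 0], 0.75],
])

```text
time: 10.38
position: [0.579, 0.3863, 0.0125]
eef_rot: [-0.0, 1.0, 0.001, 0.002]
wrist_force: [-0.2, -0.5, 6.2]
grip_width: 0.444
grip_force: 40.9
```

servo_tool([
  [[0, 0, 0], [0, 0, 0], 0.75],
  [[0, 0, 0], [0, 0, 0], 0.75],
  [[0, 0, 3], [0, 0, 0], 0.75],
  [[0, 0, 8], [0, 0, 0], 0.75],
  [[0, 0, 10], [0, 0, 0], 0.75],
  [[0, 0, 10], [0, 0, 0], 0.75],
  [[0, 0, 10], [0, 0, 0], 0.75],
])

```text
time: 11.25
position: [0.576, 0.3848, 0.1077]
eef_rot: [-0.0, 1.0, -0.001, -0.002]
wrist_force: [-0.0, -0.9, -2.2]
grip_width: 0.442
grip_force: 40.5
```

Run:
```python
from h import *
p=shot("wrist"); t=ctrl.sense()["position"]; print(t,proj(p,[t[0],t[1],t[2]+.016]),blob(p,(258,262),56,t[2]+.016,150))
cv2.imwrite("pics/w5.png",p["color"])
```

```text
[0.57573685 0.38464606 0.10715867] [[257.22958993 263.49129458]] (array([244.7, 253.9]), array([108.6, 113. ]), array([0.571, 0.379]))
```

View pics/w5.png

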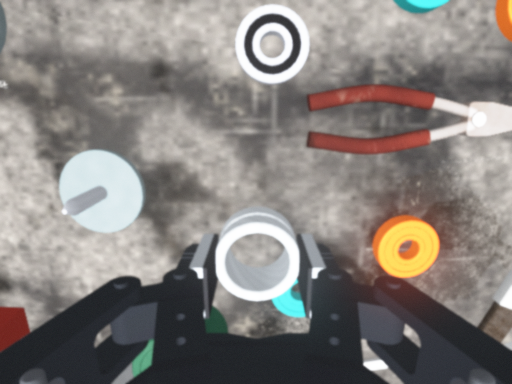

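The sleeve is held upright, with its top centre at (258,260), about 1.5 mm behind the tool axis. I carry it to the thick spindle.

servo_tool([
  [[-3, -5, 0], [0, 0, 0], 0.75],
  [[-6, -10, 0], [0, 0, 0], 0.75],
  [[-9, -15, 0], [0, 0, 0], 0.75],
  [[-12, -20, 0], [0, 0, 0], 0.75],
  [[-13.5, -22.6, 0], [0, 0, 0], 0.75],
  [[-13.5, -22.6, 0], [0, 0, 0], 0.75],
  [[-13.5, -22.6, 0], [0, 0, 0], 0.75],
  [[-13.5, -22.6, -2], [0, 0, 0], 0.75],
  [[-13.5, -22.6, -2], [0, 0, 0], 0.75],
  [[-13.5, -22.6, -2], [0, 0, 0], 0.75],
])

```text
time: 12.55
position: [0.443, 0.1602, 0.0904]
eef_rot: [-0.001, 1.0, 0.0, 0.0]
wrist_force: [-0.4, -0.1, -1.6]
grip_width: 0.444
grip_force: 40.7
```

Run:
```python
from h import *
p=shot("wrist"); t=ctrl.sense()["position"]; print(t,proj(p,[.439,.158,.058]),proj(p,[t[0],t[1],t[2]+.014]))
cv2.imwrite("pics/w6.png",p["color"][170:350,160:360].repeat(2,0).repeat(2,1))
```

```text
[0.44326434 0.16012103 0.09071063] [[253.75386966 219.69453743]] [[257.47849711 263.44613712]]
```

View pics/w6.png

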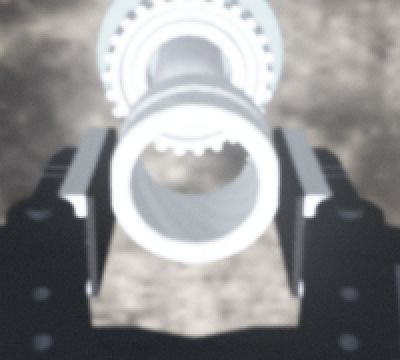

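The pin axis sits at crop column 188 and the sleeve at 195, so I need about -2 mm in both y and x before descending.

servo_tool([
  [[-0.2, -0.2, 0], [0, 0, 0], 0.75],
  [[-0.2, -0.2, -1], [0, 0, 0], 0.75],
  [[-0.2, -0.2, -2], [0, 0, 0], 0.75],
  [[-0.2, -0.2, -3], [0, 0, 0], 0.75],
  [[-0.2, -0.2, -4], [0, 0, 0], 0.75],
  [[-0.2, -0.2, -5], [0, 0, 0], 0.75],
  [[-0.2, -0.2, -5.2], [0, 0, 0], 0.75],
  [[-0.2, -0.2, -5.2], [0, 0, 0], 0.75],
])

```text
time: 13.6
position: [0.4403, 0.1575, 0.0384]
eef_rot: [-0.0, 1.0, -0.0, -0.001]
wrist_force: [-1.9, -1.0, 4.7]
grip_width: 0.439
grip_force: 41.2
```

servo_tool([
  [[0, 0, 0.05], [0, 0, 0], 0],
  [[0, 0, 0.05], [0, 0, 0], 0],
  [[0, 0, 0.05], [0, 0, 0], 0],
  [[0, 0, 0.05], [0, 0, 0], 0],
  [[0, 0, 5], [0, 0, 0], 0],
  [[0, 0, 10], [0, 0, 0], 0],
  [[0.4, 5, 12], [0, 0, 0], 0],
  [[0.8, 10, 12], [0, 0, 0], 0],
  [[1.2, 15, 12], [0, 0, 0], 0],
  [[1.2, 20, 12], [0, 0, 0], 0],
])

```text
time: 14.85
position: [0.4528, 0.3591, 0.1584]
eef_rot: [-0.0, 1.0, 0.0, 0.0]
wrist_force: [1.1, -0.4, 0.9]
grip_width: 0.999
grip_force: 0.0
```

servo_tool([
  [[0, 3.5, 0], [0, 0, 0], 0],
  [[0, 3.5, 0], [0, 0, 0], 0],
  [[0, 3.5, 0], [0, 0, 0], 0],
])

```text
time: 15.22
position: [0.4522, 0.392, 0.1578]
eef_rot: [-0.0, 1.0, -0.001, -0.0]
wrist_force: [-1.0, 0.2, 0.1]
grip_width: 1.001
grip_force: 0.0
```

Run:
```python
from h import *
p=shot("wrist"); t=ctrl.sense()["position"]; print(t,proj(p,[.464,.396,.015]))
q=shot("side")["color"][220:340,150:310]; w=p["color"]
cv2.imwrite("pics/w7.png",cv2.resize(np.hstack([w,cv2.resize(q,(512,384))]),(800,300)))
```

```text
[0.45239628 0.39157472 0.15790088] [[261.59816188 196.0053091 ]]
```

View pics/w7.png

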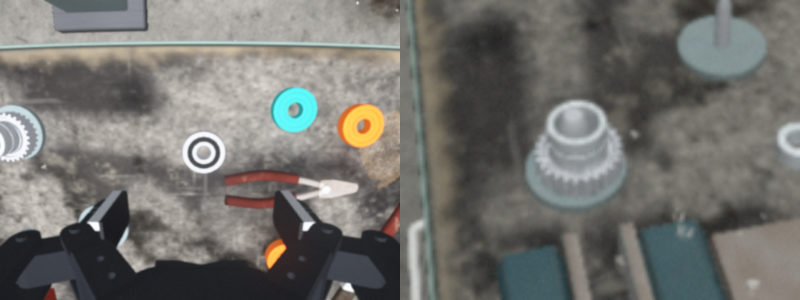

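The sleeve is seated on the gear. The bearing is at full-resolution (261,193), and the pliers' handles are about 2 cm clear of the finger path. I grasp it.

servo_tool([
  [[0.9, 0.4, -5], [0, 0, 0], 0],
  [[0.9, 0.4, -10], [0, 0, 0], 0],
  [[0.9, 0.4, -13], [0, 0, 0], 0],
  [[0.9, 0.4, -15], [0, 0, 0], 0],
  [[0.9, 0.4, -15.6], [0, 0, 0], 0],
  [[0.9, 0.4, -15.6], [0, 0, 0], 0.4],
  [[0.9, 0.4, -15.6], [0, 0, 0], 0.65],
  [[0.9, 0.4, -15.6], [0, 0, 0], 0.65],
  [[0.9, 0.4, -15.6], [0, 0, 0], 0.65],
  [[0.9, 0.4, -15.6], [0, 0, 0], 0.65],
])

```text
time: 16.58
position: [0.4631, 0.3974, 0.0045]
eef_rot: [-0.0, 1.0, 0.001, 0.002]
wrist_force: [0.1, -0.7, 5.8]
grip_width: 0.578
grip_force: 41.5
```

servo_tool([
  [[0, 0, 0], [0, 0, 0], 0.65],
  [[0, 0, 0], [0, 0, 0], 0.65],
  [[0, 0, 3], [0, 0, 0], 0.65],
  [[0, 0, 8], [0, 0, 0], 0.65],
  [[0, 0, 10], [0, 0, 0], 0.65],
  [[0, 0, 10], [0, 0, 0], 0.65],
  [[0, 0, 10], [0, 0, 0], 0.65],
])

```text
time: 17.45
position: [0.4602, 0.3957, 0.1002]
eef_rot: [-0.0, 1.0, -0.001, -0.002]
wrist_force: [-0.3, -0.8, -1.7]
grip_width: 0.58
grip_force: 42.1
```

Run:
```python
from h import *
p=shot("wrist"); t=ctrl.sense()["position"]; print(t,proj(p,[t[0],t[1],t[2]+.012]),proj(p,[.571,.257,.058]))
cv2.imwrite("pics/w8.png",p["color"])
```

```text
[0.4599445  0.39552621 0.09974208] [[257.21625234 259.55760828]] [[ 72.25914671 359.07735914]]
```

View pics/w8.png

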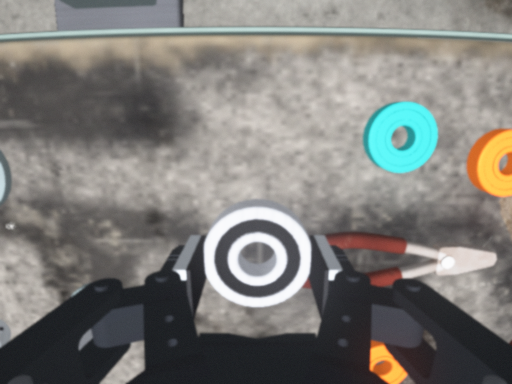

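The bearing is held level, centred at (258,255), about 2 mm behind the tool axis. I carry it to the thin spindle.

servo_tool([
  [[3, -4, 0], [0, 0, 0], 0.65],
  [[6, -8, 0], [0, 0, 0], 0.65],
  [[9, -12, 0], [0, 0, 0], 0.65],
  [[11.3, -13.8, 0], [0, 0, 0], 0.65],
  [[11.3, -13.8, 0], [0, 0, 0], 0.65],
  [[11.3, -13.8, 0], [0, 0, 0], 0.65],
  [[11.3, -13.8, -2], [0, 0, 0], 0.65],
  [[11.3, -13.8, -2.5], [0, 0, 0], 0.65],
  [[11.3, -13.8, -2.5], [0, 0, 0], 0.65],
  [[11.3, -13.8, -2.5], [0, 0, 0], 0.65],
])

```text
time: 18.75
position: [0.5746, 0.2589, 0.0775]
eef_rot: [-0.0, 1.0, 0.0, 0.0]
wrist_force: [-0.3, 0.3, -1.7]
grip_width: 0.578
grip_force: 42.1
```

Run:
```python
from h import *
p=shot("wrist"); t=ctrl.sense()["position"]; print(t,proj(p,[.571,.257,.058]),proj(p,[t[0],t[1],t[2]+.0115]),"dpx/mm x",proj(p,[.576,.257,.058]))
print("foot",blob(p,proj(p,[.571,.257,.008])[0],60,.008,0))
cv2.imwrite("pics/w9.png",p["color"][150:350,160:360].repeat(3,0).repeat(3,1))
```

```text
[0.57487989 0.2588578  0.07778093] [[254.02856977 228.25577615]] [[257.49340295 260.89411319]] dpx/mm x [[254.04095755 236.6270656 ]]
foot (array([260.4, 220.9]), array([105. , 138.9]), array([0.5849, 0.2612]))
```

View pics/w9.png

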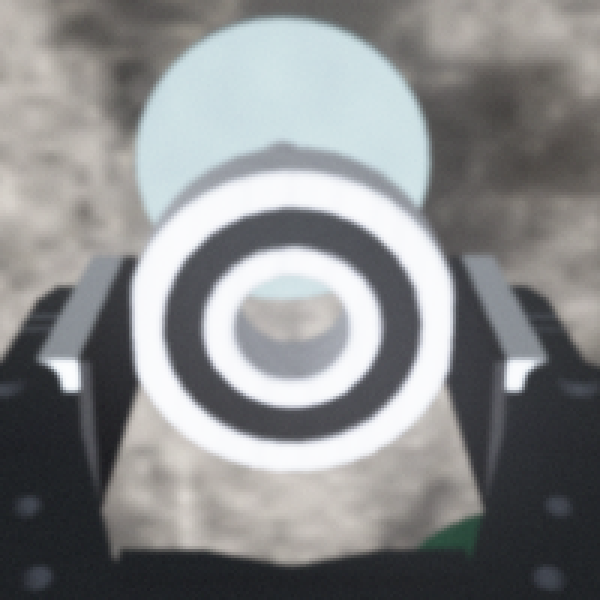

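Run:
```python
from h import *
p=shot("wrist"); t=ctrl.sense()["position"]; print(t)
a=np.linspace(0,2*np.pi,200)
for x,y in [(.571,.257),(.573,.257)]:
    f=proj(p,np.c_[x+.035*np.cos(a),y+.035*np.sin(a),a*0+.008]); b=proj(p,np.c_[x+.006*np.cos(a),y+.006*np.sin(a),a*0+.008])
    print(f.min(0).round(1),f.max(0).round(1),b.min(0).round(1))
# bearing outer top circle for offset dx
for dx in (-.003,-.002,-.001,0):
    f=proj(p,np.c_[t[0]+dx+.026*np.cos(a),t[1]+.026*np.sin(a),a*0+t[2]+.0105]); print(dx,f.min(0).round(1),f.max(0).round(1))
```

```text
[0.5750252  0.25882669 0.07794146]
[205.3 152.5] [304.  247.2] [246.2 193.7]
[205.4 155.5] [303.9 249.7] [246.2 196.5]
-0.003 [201.3 199.7] [313.7 302.2]
-0.002 [201.4 201.9] [313.6 304. ]
-0.001 [201.5 204. ] [313.5 305.8]
0 [201.6 206.2] [313.4 307.5]
```

The foot spans columns 205 to 304 with its top at row 155, which puts the thin spindle at about (0.573, 0.257). The bearing centre is about 1.5 mm off in y, so I correct that and lower.

servo_tool([
  [[0, -0.15, 0], [0, 0, 0], 0.65],
  [[0, -0.15, -1], [0, 0, 0], 0.65],
  [[0, -0.15, -2], [0, 0, 0], 0.65],
  [[0, -0.15, -3], [0, 0, 0], 0.65],
  [[0, -0.15, -4], [0, 0, 0], 0.65],
  [[0, -0.15, -5], [0, 0, 0], 0.65],
  [[0, -0.15, -6], [0, 0, 0], 0.65],
  [[0, -0.15, -6.4], [0, 0, 0], 0.65],
  [[0, -0.15, -6.4], [0, 0, 0], 0.65],
  [[0, -0.15, -6.4], [0, 0, 0], 0.65],
])

```text
time: 20.1
position: [0.5749, 0.2572, 0.0135]
eef_rot: [-0.0, 1.0, 0.0, 0.0]
wrist_force: [0.3, -0.2, -0.8]
grip_width: 0.574
grip_force: 42.1
```

servo_tool([
  [[0, 0, 0], [0, 0, 0], 0],
  [[0, 0, 0], [0, 0, 0], 0],
  [[0, 0, 0], [0, 0, 0], 0],
  [[0, 0, 0], [0, 0, 0], 0],
  [[0, 0, 5], [0, 0, 0], 0],
  [[0, 0, 10], [0, 0, 0], 0],
  [[0, -4, 14.5], [0, 0, 0], 0],
  [[0.3, -8, 14.5], [0, 0, 0], 0],
  [[0.5, -11.6, 14.5], [0, 0, 0], 0],
  [[0.5, -11.6, 14.5], [0, 0, 0], 0],
])

```text
time: 21.35
position: [0.5798, 0.1387, 0.1585]
eef_rot: [0.002, 1.0, -0.0, 0.0]
wrist_force: [-0.6, 0.6, -0.1]
grip_width: 1.0
grip_force: 0.0
```

Run:
```python
from h import *
p=shot("wrist"); t=ctrl.sense()["position"]; print(t,proj(p,[.596,.141,.016]))
q=shot("side")["color"][190:310,210:370]; w=p["color"]
cv2.imwrite("pics/w10.png",cv2.resize(np.hstack([w,cv2.resize(q,(512,384))]),(800,300)))
```

```text
[0.57961768 0.14016893 0.15838297] [[259.70118917 200.40946022]]
```

View pics/w10.png

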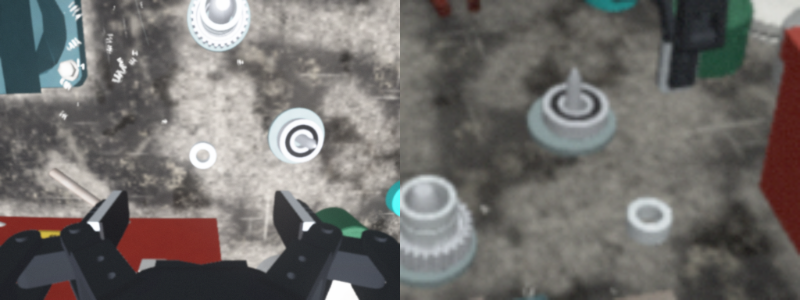

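The bearing is seated on the thin foot. The collar is at full-resolution (260,198), so I grasp it.

servo_tool([
  [[1.4, 0.1, -5], [0, 0, 0], 0],
  [[1.4, 0.1, -10], [0, 0, 0], 0],
  [[1.4, 0.1, -13], [0, 0, 0], 0],
  [[1.4, 0.1, -15.3], [0, 0, 0], 0],
  [[1.4, 0.1, -15.3], [0, 0, 0], 0.3],
  [[1.4, 0.1, -15.3], [0, 0, 0], 0.6],
  [[1.4, 0.1, -15.3], [0, 0, 0], 0.85],
  [[1.4, 0.1, -15.3], [0, 0, 0], 0.85],
  [[1.4, 0.1, -15.3], [0, 0, 0], 0.85],
  [[1.4, 0.1, -15.3], [0, 0, 0], 0.85],
])

```text
time: 22.7
position: [0.5951, 0.1425, 0.0074]
eef_rot: [0.0, 1.0, 0.0, 0.002]
wrist_force: [-1.9, 2.1, 6.0]
grip_width: 0.35
grip_force: 39.3
```

servo_tool([
  [[0, 0, 0], [0, 0, 0], 0.85],
  [[0, 0, 0], [0, 0, 0], 0.85],
  [[0, 0, 3], [0, 0, 0], 0.85],
  [[0, 0, 8], [0, 0, 0], 0.85],
  [[0, 0, 10], [0, 0, 0], 0.85],
  [[0, 0, 10], [0, 0, 0], 0.85],
  [[0, 0, 10], [0, 0, 0], 0.85],
])

```text
time: 23.58
position: [0.592, 0.1418, 0.1032]
eef_rot: [-0.0, 1.0, -0.0, -0.002]
wrist_force: [0.1, -0.1, -0.9]
grip_width: 0.35
grip_force: 39.7
```

Run:
```python
from h import *
p=shot("wrist"); t=ctrl.sense()["position"]; print(t)
a=np.linspace(0,2*np.pi,200)
for dx in (-.003,0):
    f=proj(p,np.c_[t[0]+dx+.016*np.cos(a),t[1]+.016*np.sin(a),a*0+t[2]+.011]); print(dx,(f.min(0)-[160,170])*3,(f.max(0)-[160,170])*3)
cv2.imwrite("pics/w11.png",p["color"][170:350,160:360].repeat(3,0).repeat(3,1))
```

```text
[0.59166274 0.14182898 0.10275258]
-0.003 [188.86305143 149.67256573] [396.53629443 339.56985379]
0 [189.44583183 168.52857395] [395.90765577 356.1384923 ]
```

View pics/w11.png

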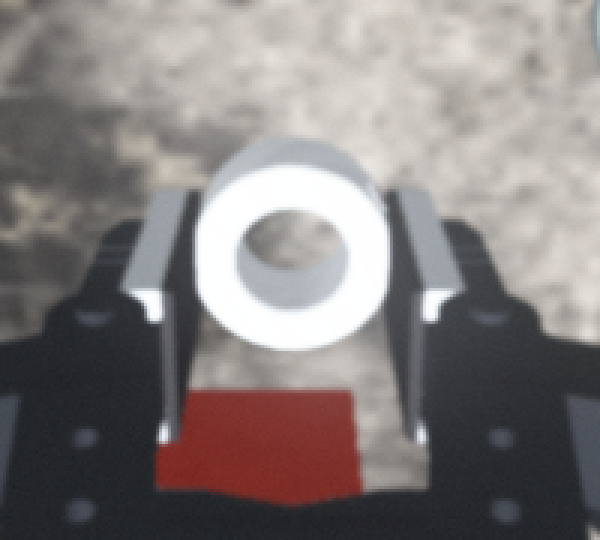

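The collar is held level, centred at crop (293,257), about 1 mm behind the tool axis. I carry it over.

servo_tool([
  [[-0.6, 4, 0], [0, 0, 0], 0.85],
  [[-1.2, 8, 0], [0, 0, 0], 0.85],
  [[-1.8, 11.5, 0], [0, 0, 0], 0.85],
  [[-1.8, 11.5, 0], [0, 0, 0], 0.85],
  [[-1.8, 11.5, 0], [0, 0, 0], 0.85],
  [[-1.8, 11.5, -2], [0, 0, 0], 0.85],
  [[-1.8, 11.5, -2], [0, 0, 0], 0.85],
  [[-1.8, 11.5, -2], [0, 0, 0], 0.85],
  [[-1.8, 11.5, -2], [0, 0, 0], 0.85],
])

```text
time: 24.75
position: [0.576, 0.2568, 0.0857]
eef_rot: [0.0, 1.0, 0.0, 0.0]
wrist_force: [0.3, 0.6, 0.2]
grip_width: 0.351
grip_force: 39.7
```

Run:
```python
from h import *
p=shot("wrist"); t=ctrl.sense()["position"]; print(t)
print((proj(p,[[.573,.257,.058],[.573,.257,.023],[t[0]-.001,t[1],t[2]+.0095]])-[160,150])*3)
cv2.imwrite("pics/w12.png",p["color"][150:350,160:360].repeat(3,0).repeat(3,1))
```

```text
[0.57608256 0.25698456 0.08581556]
[[293.18084152 222.12494871]
 [292.72308301 168.15710223]
 [293.78643792 319.29410545]]
```

View pics/w12.png

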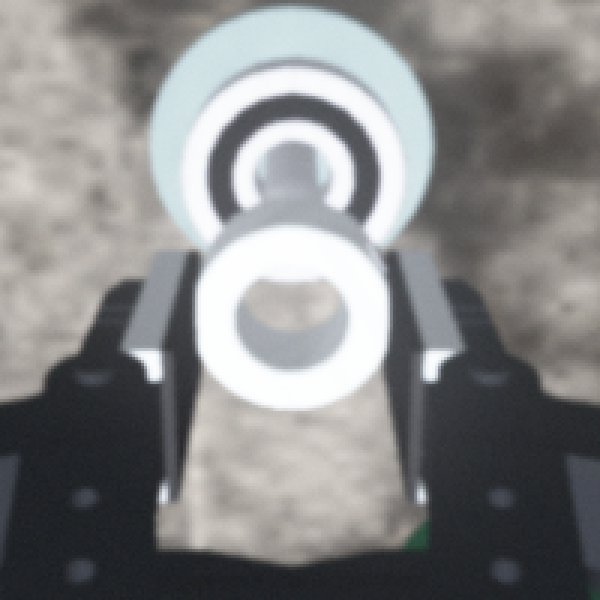

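The pin column (293) matches the collar column (293). I shift x by -2 mm and lower.

servo_tool([
  [[-0.2, 0, 0], [0, 0, 0], 0.85],
  [[-0.2, 0, -1], [0, 0, 0], 0.85],
  [[-0.2, 0, -2], [0, 0, 0], 0.85],
  [[-0.2, 0, -3], [0, 0, 0], 0.85],
  [[-0.2, 0, -4], [0, 0, 0], 0.85],
  [[-0.2, 0, -5], [0, 0, 0], 0.85],
  [[-0.2, 0, -5.5], [0, 0, 0], 0.85],
  [[-0.2, 0, -5.5], [0, 0, 0], 0.85],
  [[-0.2, 0, -5.5], [0, 0, 0], 0.85],
])

```text
time: 25.92
position: [0.5738, 0.2571, 0.0305]
eef_rot: [-0.0, 1.0, 0.0, 0.0]
wrist_force: [-1.0, 0.6, 0.7]
grip_width: 0.345
grip_force: 39.9
```

servo_tool([
  [[0, 0, 0], [0, 0, 0], 0],
  [[0, 0, 0], [0, 0, 0], 0],
  [[0, 0, 0], [0, 0, 0], 0],
  [[0, 0, 0], [0, 0, 0], 0],
  [[0, 0, 5], [0, 0, 0], 0],
  [[0, 0, 10], [0, 0, 0], 0],
  [[-3, 0, 15], [0, 0, 0], 0],
  [[-8, 3, 18], [0, 0, 0], 0],
  [[-8, 3, 18], [0, 0, 0], 0],
  [[-8, 3, 18], [0, 0, 0], 0],
])

```text
time: 27.18
position: [0.4935, 0.2871, 0.2102]
eef_rot: [-0.001, 1.0, -0.0, 0.0]
wrist_force: [0.3, -0.1, -0.4]
grip_width: 0.998
grip_force: 0.0
```

Run:
```python
from h import *
p=shot("top")["color"][150:290,180:370]; q=shot("side")["color"][200:320,180:343]
cv2.imwrite("pics/end.png",np.hstack([cv2.resize(p,(400,300)),cv2.resize(q,(400,300))]))
```

```text
(no output)
```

View pics/end.png

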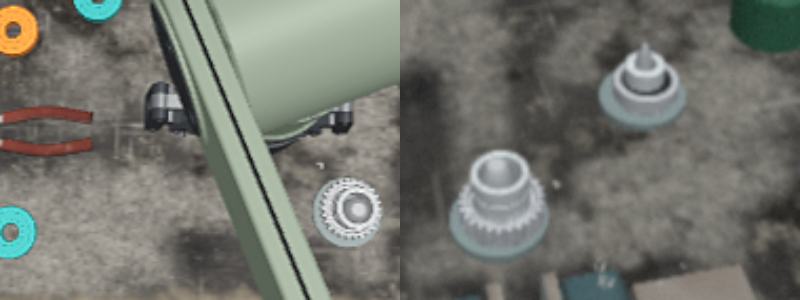

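The side panel shows gear and sleeve stacked level on the thick spindle at (498,200), and bearing and collar level on the thin spindle at (643,85). The gripper is clear, so I hand the job in.

```bash
python3 -c "
from workcell import ctrl
print(ctrl.close_job())"
```

```text
the job is handed in; nothing more can be done
None
```

The job is handed in: gear then sleeve are on the thick spindle and bearing then collar on the thin one, all level in the last side view, in about 27 s; the tin and pliers were not touched, and no verdict came back from the judge.

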